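# Click the drill depth-stop turret to its fourth post and set the stop arm on it

## Task

Set the drilling depth stop on the bench to its fourth depth: turn the black round knob clockwise, click by click, until the fourth-lowest of the turret's eight brass posts has clicked into place under the foot of the stop arm, and do not run past it. Then press the carriage gently down by its round pad until the foot rests on that post, and let go; leave the other things on the bench where they are.

Things in the scene. Friction and masses are not known exactly. Their poses are not given: they have to be found in the camera images.
- stand: The depth stop: dark steel base plate 160 x 320 x 12 mm fixed to the bench. Origin at the centre of its underside, y along its long side, z up. At x = 0 stand the turret axis (y = -75 mm) and the carriage's pad (y = +75 mm). Two 10 mm steel guide posts (x = +-30, y = +75 mm, tops 112 mm above the bench) carry the carriage.
- turret (a joint): Angle of the turret, growing clockwise seen from above. It carries eight brass posts of rising height. Seats are 0.785 rad (45 degrees) apart: at 0 the lowest post stands under the foot, at 0.785 the second-lowest, at 1.571 the third, at 2.356 the fourth, and so on. It starts seated on the first or the second post.
- turret_top (a point): Point on the turret axis at the disc's top face, 30 mm above the bench. Scalloped steel disc, 96 mm diameter; posts 15 mm thick on a circle of 30 mm radius, tops 40, 44, 48 ... 68 mm above the bench.
- detent (a point): Spring-loaded roller at the base plate's -y end that clicks the turret into its seats; point at the middle of its aluminium housing (24 x 22 x 24 mm), 24 mm above the bench. It resists with up to about 0.2 N m; half-way between seats (0.39 rad on) the turret snaps ahead by itself into the next seat.
- knob_grip (a point): Centre of the black round knob on the turret axis (40 mm diameter, 30 mm tall, underside 120 mm, top 150 mm above the bench, 18 mm stem). Grip it from above at any yaw, 30 N is ample; when raised, the stop arm lies 92 to 104 mm above the bench, under the sweep of the fingers. The point's axes turn with the turret, not with the knob.
- coupling (a point): Underside of the knob, on the axis. The knob drives the turret through a worn coupling with 1.4 rad of free play: turned clockwise it first runs free through an unknown part of that play, then takes the turret along; after each snap the turret is ahead and the knob must take up about half a click again. The knob's angle is not measured.
- post4: The fourth-lowest brass post, which turns with the turret: 15 mm diameter, top 52 mm above the bench. Origin on its axis, 16 mm above the bench.
- carriage: Aluminium block 86 x 30 x 20 mm that slides down the two guide posts by up to 50 mm; its stop arm, 16 mm wide, reaches over the turret. Origin at the middle of the block's underside, 88 mm above the bench at the start (raised). It needs about 4 N of push to slide and stays where it is left.
- stop_end (a point): Underside of the stop arm above the foot, 30 mm from the turret axis toward the pad, 92 mm above the bench at the start. Here a rigid 8 mm steel foot pin points down: an adjusting screw, its tip 70 to 78 mm above the bench at the start, different each time and not measured: where it meets the rigid post must be found by feel.
- pad_top (a point): Centre of the top of the carriage's black round pad (32 mm diameter), 118 mm above the bench at the start; it goes down with the carriage. Press it with the closed fingertips. More than 20 N on it is too hard.
- glue: White glue bottle, 40 mm diameter, 100 mm tall, standing beside the stand; leave alone.
- offcut: Wood offcut 50 x 120 x 22 mm beside the stand; leave alone.
- screwdriver: Screwdriver lying beside the stand; leave alone.
- collar: Steel collar, 26 mm diameter, 12 mm tall, lying on the base plate; leave alone.
- tape: Roll of yellow tape, 100 mm diameter, 45 mm tall; leave alone.
- hammer: Hammer lying on the bench; leave alone.
- battery: Black tool battery 75 x 110 x 80 mm; leave alone.
- mug: White mug, 80 mm diameter, 95 mm tall; leave alone.

How it is judged:
By the outcome, as a careful person would: the job done as asked, in the order asked, and still so for the second after the job is handed in, with the robot touching nothing.
It also fails if it takes over 64 s, if anything falls off the work surface, if the arm or the gripper's body presses on something with over 40 N, if the wrist force passes 120 N, or if a joint passes its speed limit or range.

## Robot

A 6-joint arm with a two-finger parallel gripper is mounted at the origin on the work surface. World frame = base frame: x ahead of the robot, y to its left, z up, the work surface at z = 0. Lengths are in m, angles in degrees, forces in N, time in s.
With the tool pointing down it reaches from about 0.275 to 0.875 m from the base axis. Payload 12.5 kg.
Tool frame: the origin (TCP) lies at the very end of the fingers, on their centre line; the grasp point (between the pads) lies 19 mm behind it; z points along the fingers, y is the line along which they close (so a half turn about z gives the same grasp; the last joint's range is limited). The gripper opens to 85 mm and grips with 20 to 120 N. Pads are 22 mm wide; open, the fingers measure 114 mm over their backs; the gripper's body (76 mm by 85 mm) begins 54 mm behind the grasp point. The pads swing forward as they close: fully open they stand 13 mm farther back than shut.
Start: joints at [71.986, 20.094, 94.641, -0, 65.266, -4.847], TCP at [0.125, 0.536, 0.231] pointing down, gripper open.
Joint ranges: [-157.81, 157.81], [-45, 120.19], [0.68, 151.7], [-89.99, 269.99], [4.06, 180], [-164.3, 164.3]. Speed limits (degrees/s): [127.2, 127.2, 159.86, 180, 180, 180].

## Interface

Orientations are given as a 3x3 rotation matrix whose columns are the frame's x, y, z axes.
In Python, from plant import manip gives the robot as it stands.
- The arm moves only by the shell command python3 -m jog 'ROWS' [FORCE]. ROWS is JSON, a list of rows, each a list of 7 numbers: the shift along the tool's x, y, z in units of 25 mm (1.0 is 25 mm), then the turn, a rotation vector about the tool's x, y, z in units of 8 degrees (1.0 is 8 degrees), then the opening, from 0 (shut) to 1 (fully open). A call has 1 to 5 rows; each row is the pose to reach, as a shift and turn from the pose commanded when the call began, along the tool's axes at that moment; what a row does not reach only later rows make up. A row lasts 1/10 s, in which the tool goes at most 50 mm and 8.59 degrees, less where a joint would pass 70% of its speed; a pose out of reach is approached as far as the arm can. A call with a gripper value outside its range is refused whole. The fingers move at their own pace and stop on an object; FORCE is the grip in N (left out, the last holds). Time passes only in rows, so rows that repeat a pose let the fingers close. It gives the time, the measured TCP pose, the force, the opening and the grip force at its end, in the units of the state.
- manip.state(): the state, without advancing time (a new reading comes with each control period).
- manip.camera(name): name is "scene" or "top"; returns a dict with "color" (480x640x3 uint8, red, green, blue), "fovy" (degrees; the focal length in pixels is half the picture's height over the tangent of half this angle, whatever the lens; pixels are square), "cx", "cy" (the principal point, pixels), "world_from_camera" (4x4, takes a point from camera to world coordinates). Camera axes: x right, y up, looking along -z (the intrinsics and any distortion apply to the point x, -y, -z); pixel columns grow to the right and rows downward; lengths in m; the calibration is good to about 2 mm. A picture is of the moment at which its call begins. There is no depth.
- manip.close_job(): hands the job in; it is judged then, once.
Trained networks look in a picture, given as the dict that the camera call returned (one of the last four; its "shot" number tells which), for a name from the list of things; names that differ only in an ending like _2 or _b are one class to them, and where a whole thing is asked for, a point or a joint stands for the part that bears it (a point fixed in the world has none). Each returns a list of dicts, best first, with "confidence" (0 to 1); they miss things now and then, are a little off and sometimes report something else, mostly with a low value. They report only what shows in the picture. A call takes as long as a camera call.
- manip.recognise(name, picture): "box" ([left, top, right, bottom] in pixels, round what is visible of it).
- manip.mark_of(name, picture): "centre" ([column, row] in pixels: a listed point, or the origin of a listed thing).
The state is a dict: "clock": time; "qpos": joint angles; "joint_vel": joint speeds; "joint_torque": joint torques, N m; "tcp_pos": TCP position; "tool_rot": TCP orientation; "contact_force": force on the tool from outside, world axes, zero at the start; "wrist_torque": the same for the moment, N m; "grip_width": opening from 0.0 (shut) to 1.0 (fully open); "grip_force": force on a finger pad.
Only numpy, scipy, OpenCV 4.12 (cv2) and the standard library are available. Lean on these libraries where they do the work, as an engineer would, in place of code of your own. Each camera call takes 0.05 s, during which the arm holds its last target. There are 200 camera calls.

## Working session

There is one attempt and no reset: what is moved stays moved. The work goes in short steps, Python scripts to look and compute and a shell command to move; the robot and the scene stay as the last step left them, time stands still between calls to the robot, and variables do not carry over. Pictures are saved under pics/ and viewed, at most 10 in all, crops included, and the job is handed in when it is done.

```bash
mkdir -p pics; cat > h.py <<'E'
from plant import manip
import numpy as np, cv2
def ray(pic,uv):
    f=240/np.tan(np.radians(pic["fovy"])/2);T=np.array(pic["world_from_camera"])
    d=np.array([(uv[0]-pic["cx"])/f,-(uv[1]-pic["cy"])/f,-1.]);d=T[:3,:3]@d
    return T[:3,3],d/np.linalg.norm(d)
def proj(pic,p):
    f=240/np.tan(np.radians(pic["fovy"])/2);T=np.linalg.inv(np.array(pic["world_from_camera"]))
    q=T[:3,:3]@np.array(p)+T[:3,3];return np.array([pic["cx"]+f*q[0]/-q[2],pic["cy"]-f*q[1]/-q[2]])
def tri(rs):
    A=0;b=0
    for o,d in rs:
        M=np.eye(3)-np.outer(d,d);A=A+M;b=b+M@o
    return np.linalg.solve(A,b)
def atz(r,z): o,d=r;return o+d*(z-o[2])/d[2]
def save(pic,n): cv2.imwrite("pics/"+n,cv2.cvtColor(pic["color"],cv2.COLOR_RGB2BGR))
E
python3 - <<'E'
from h import *
s=manip.camera("scene");t=manip.camera("top")
save(s,"s0.png");save(t,"t0.png")
print({k:v for k,v in s.items() if k!="color"});print({k:v for k,v in t.items() if k!="color"})
for n in ["stand","turret_top","detent","knob_grip","coupling","post4","carriage","stop_end","pad_top"]:
    a=manip.mark_of(n,s)[:1];b=manip.mark_of(n,t)[:1]
    print(n,[(np.round(x["centre"],1),round(x["confidence"],2)) for x in a+b], tri([ray(s,a[0]["centre"]),ray(t,b[0]["centre"])]).round(4) if a and b else None)
print(manip.state())
E
```

```text
{'fovy': 48.28922286406403, 'cx': 310.6660669709322, 'cy': 240.37420066235853, 'world_from_camera': array([[ 0.58297238, -0.55177047,  0.59639966,  1.27312363],
       [ 0.81242483,  0.4053054 , -0.419158  , -0.54455987],
       [-0.010445  ,  0.72888743,  0.68455389,  0.99709627],
       [ 0.        ,  0.        ,  0.        ,  1.        ]]), 'shot': 1}
{'fovy': 48.58204310889516, 'cx': 317.48857966733516, 'cy': 237.95416188183913, 'world_from_camera': array([[ 0.00377787,  0.98787118, -0.15522973,  0.31378261],
       [-0.99992406,  0.00555269,  0.01100147, -0.01325096],
       [ 0.01172998,  0.15517638,  0.98781714,  1.50526421],
       [ 0.        ,  0.        ,  0.        ,  1.        ]]), 'shot': 2}
stand [(array([307.8, 290.2]), 0.73), (array([324.8, 236.8]), 0.63)] [ 0.5528 -0.05    0.009 ]
turret_top [(array([278.6, 291.8]), 0.65), (array([348.3, 245.6]), 0.98)] [ 0.5256 -0.1164  0.0228]
detent [(array([247.8, 302.6]), 0.72), (array([375.1, 252.9]), 0.55)] [ 0.5062 -0.1921  0.017 ]
knob_grip [(array([272.9, 258.9]), 0.6), (array([352.4, 241.2]), 0.91)] [ 0.5208 -0.1204  0.13
[... 493 characters left out ...]
309e+01, -4.84802753e+00]), 'joint_vel': array([-0.05617454,  0.06052573, -0.06967314,  0.01925024,  0.00299003,
        0.07677784]), 'joint_torque': array([-1.53979632e-03, -5.06038213e+01, -2.91630113e+01, -1.79077697e-04,
        9.87454769e-04, -4.26465945e-06]), 'tcp_pos': array([0.12523966, 0.5355533 , 0.23130166]), 'tool_rot': array([[-9.73715881e-01,  2.27766070e-01, -1.34115535e-05],
       [ 2.27766069e-01,  9.73715880e-01,  5.43597944e-05],
       [ 2.54403594e-05,  4.98762983e-05, -9.99999998e-01]]), 'contact_force': array([ 0.31422774, -0.03015465,  0.24460054]), 'wrist_torque': array([ 0.040138  , -0.02174756, -0.05904509]), 'grip_force': 0.0, 'grip_width': 0.9987442845492417}
```

View pics/s0.png

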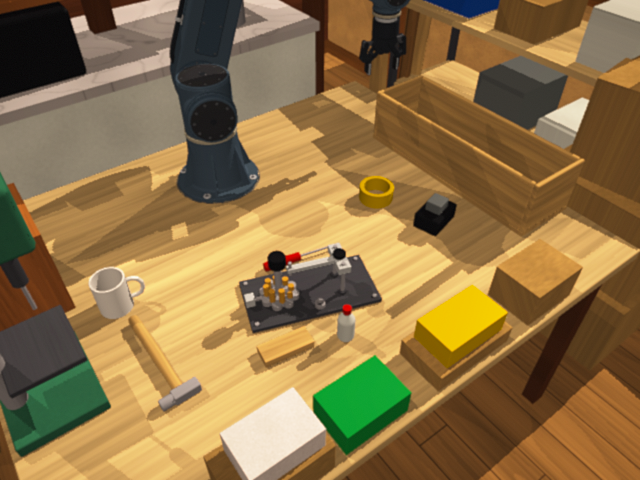

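View pics/t0.png

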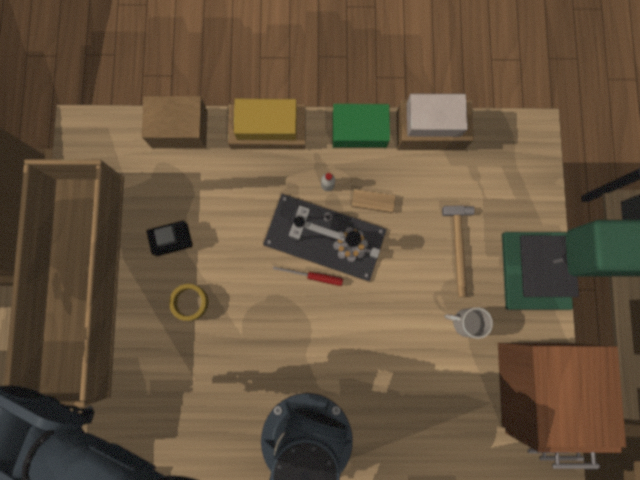

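```bash
python3 - <<'E'
import cv2
a=cv2.imread("pics/s0.png")[215:335,220:390];b=cv2.imread("pics/t0.png")[185:285,250:400]
a=cv2.resize(a,(680,480),interpolation=2)
cv2.imwrite("pics/s0c.png",a);cv2.imwrite("pics/t0c.png",cv2.resize(b,None,fx=5,fy=5,interpolation=2))
E
```

```text
(no output)
```

View pics/s0c.png

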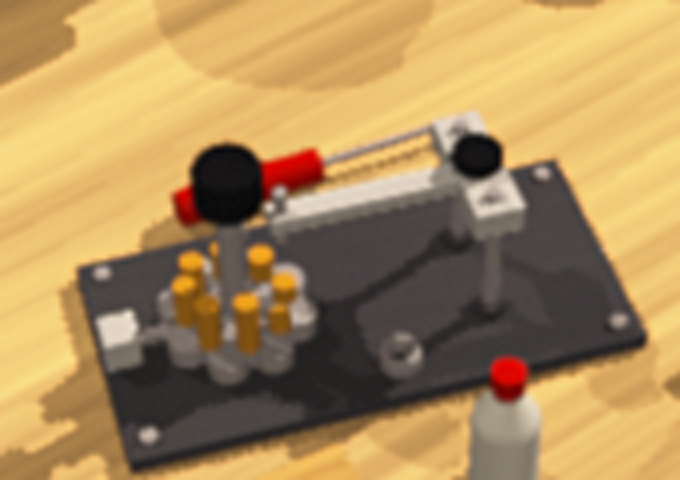

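```bash
cat > fit.py <<'E'
from h import *
from scipy.optimize import least_squares
import pickle
def W(p,l):
    c,s=np.cos(p[2]),np.sin(p[2]);return np.array([p[0]+c*l[0]-s*l[1],p[1]+s*l[0]+c*l[1],l[2]])
E
python3 - <<'E'
from fit import *
s=manip.camera("scene");t=manip.camera("top")
pickle.dump((s,t),open("st.pkl","wb"))
cs=[np.array([220,215])+np.array(c)/4 for c in [(80,268),(133,468),(645,340),(558,162)]]
ct=[(280,194),(388,230),(371,280),(264,246)]
# order: scene corners & top corners matched to local corners by trial
L=[(-.08,-.16,.012),(.08,-.16,.012),(.08,.16,.012),(-.08,.16,.012)]
pts=[(s,c,l) for c,l in zip(cs,L)]+[(t,c,l) for c,l in zip([ct[2],ct[1],ct[0],ct[3]],L)]
pts+=[(s,(277,261),(0,-.075,.135)),(s,(339.2,253),(0,.075,.115)),(t,(353,238.5),(0,-.075,.15)),(t,(298.5,221.5),(0,.075,.118))]
for sel in (pts,[q for q in pts if q[0] is s],[q for q in pts if q[0] is t]):
    r=least_squares(lambda p:np.concatenate([proj(q[0],W(p,q[2]))-q[1] for q in sel]),[.55,-.05,-.3])
    print(r.x[:2].round(4),np.degrees(r.x[2]).round(2),r.fun.reshape(-1,2).round(1).tolist())
    if sel is pts:p=r.x
np.save("p.npy",p)
print("knob",W(p,(0,-.075,.135)),"pad",W(p,(0,.075,.118)))
def ov(pic,th,x0,y0,w,h,k):
    im=cv2.resize(cv2.cvtColor(pic["color"],cv2.COLOR_RGB2BGR)[y0:y0+h,x0:x0+w],None,fx=k,fy=k,interpolation=2)
    for i in range(8):
        a=np.pi/2+np.radians(45*i)-th
        u=(proj(pic,W(p,(.03*np.cos(a),-.075+.03*np.sin(a),.04+.004*i)))-[x0,y0]+.5)*k
        cv2.putText(im,str(i+1),tuple(int(v) for v in u-[5,-6]),0,.6,(0,0,255),2)
    return im
rows=[np.hstack([ov(s,th,250,240,60,65,6),ov(t,th,325,215,60,65,6)][:2]) for th in (0,np.pi/4)]
cv2.imwrite("pics/ov.png",cv2.resize(np.vstack(rows),None,fx=.75,fy=.75))
E
```

```text
[ 0.5547 -0.0491] -18.45 [[-2.6, -0.6], [-1.8, -1.1], [0.3, -1.7], [-1.7, -1.7], [-1.9, 0.5], [-1.8, -2.6], [0.4, -1.8], [-2.3, -1.7], [-1.2, 0.1], [-1.0, 0.2], [0.1, -2.0], [-0.1, -1.0]]
[ 0.5585 -0.0479] -18.88 [[-1.3, -0.3], [-0.9, -0.6], [1.7, -0.5], [-0.1, -0.8], [0.1, 0.7], [0.5, 1.0]]
[ 0.5507 -0.0515] -18.01 [[-0.6, 1.6], [-0.9, -1.7], [0.9, -0.1], [-1.3, 0.1], [1.1, -0.6], [0.8, 0.7]]
knob [ 0.53095349 -0.12021349  0.135     ] pad [0.57841368 0.02208033 0.118     ]
```

View pics/ov.png

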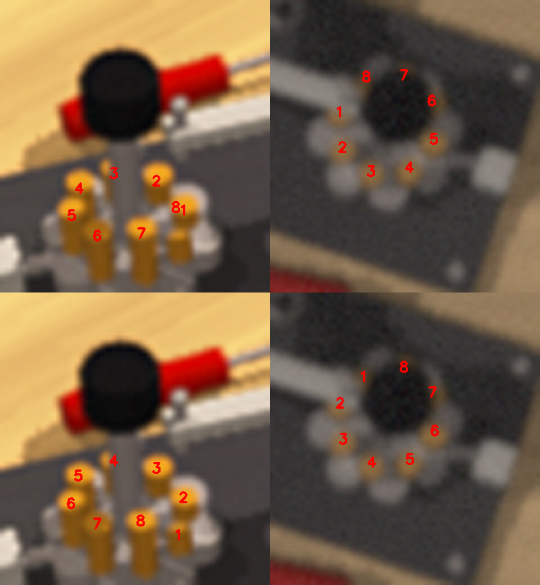

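```bash
cat > cyl.py <<'E'
from fit import *
def hullbox(pic,c,r,z0,z1):
    a=np.linspace(0,2*np.pi,60)
    q=np.array([proj(pic,(c[0]+r*np.cos(b),c[1]+r*np.sin(b),z)) for b in a for z in (z0,z1)])
    return np.r_[q.min(0),q.max(0)]
def blob(pic,uv,w,thr=45):
    u,v=[int(round(i)) for i in uv];g=pic["color"][v-w:v+w+1,u-w:u+w+1].max(2)
    n,l,st,ce=cv2.connectedComponentsWithStats((g<thr).astype(np.uint8),connectivity=4)
    k=1+np.argmax(st[1:,4]);x,y,ww,hh=st[k,:4]
    return np.array([u-w+x-.0,v-w+y,u-w+x+ww,v-w+y+hh])-.5
def locate(views,r,z0,z1,c0):
    return least_squares(lambda c:np.concatenate([(lambda e:np.r_[e[0]+e[2],e[1]+e[3]]/2)(hullbox(p,c,r,z0,z1)-b) for p,b in views]),c0)
E
python3 - <<'E'
from cyl import *
s,t=pickle.load(open("st.pkl","rb"))
for nm,us,ut,r,z0,z1,c0 in (("knob",(277,261),(353,238.5),.02,.12,.15,[.53,-.12]),("pad",(339.2,254),(298.5,221.5),.016,.108,.118,[.578,.022])):
    bs=blob(s,us,11);bt=blob(t,ut,11)
    print(nm,bs,bt)
    for v in ([(s,bs),(t,bt)],[(s,bs)],[(t,bt)]):
        R=locate(v,r,z0,z1,c0);print(R.x.round(4),R.fun.round(1))
    print(hullbox(s,c0,r,z0,z1),hullbox(t,c0,r,z0,z1))
st=manip.state();d=np.array([.531,-.120,.21])-st["tcp_pos"];print(st["clock"],st["tool_rot"].T@d/.025)
E
```

```text
knob [268.5 251.5 285.5 270.5] [345.5 230.5 359.5 245.5]
[ 0.5308 -0.1183] [-0.7 -0.2 -0.5 -0.6]
[ 0.5323 -0.1176] [-0. -0.]
[ 0.5293 -0.1197] [-0.  0.]
[266.32225358 249.91010204 284.74621332 271.81853753] [344.52180519 229.2802005  360.71084917 246.1937809 ]
pad [332.5 248.5 344.5 258.5] [293.5 216.5 303.5 225.5]
[0.5781 0.0226] [-0.2  0.1 -0.3 -0.1]
[0.578  0.0233] [ 0. -0.]
[0.5779 0.0219] [0. 0.]
[331.19085357 247.41517373 344.92785392 260.0182716 ] [292.41569858 214.72551985 304.52230705 227.23271942]
1.1 [-21.77645101 -21.8343524    0.85127157]
```

```bash
R='[[-1.36,-1.36,0,0,0,0,1],[-2.72,-2.72,0,0,0,0,1],[-4.08,-4.08,0,0,0,0,1],[-5.44,-5.44,0,0,0,0,1],[-6.8,-6.8,0,0,0,0,1]]'
python3 -m jog '[[-1.36,-1.36,0,0,0,0,1],[-2.72,-2.72,0,0,0,0,1],[-4.08,-4.08,0,0,0,0,1],[-5.44,-5.44,0,0,0,0,1],[-6.8,-6.8,0,0,0,0,1]]'
python3 -m jog '[[-1.36,-1.36,0,0,0,0,1],[-2.72,-2.72,0,0,0,0,1],[-4.08,-4.08,0,0,0,0,1],[-5.44,-5.44,0,0,0,0,1],[-6.8,-6.8,0,0,0,0,1]]'
python3 -m jog '[[-1.36,-1.36,0,0,0,0,1],[-2.72,-2.72,0,0,0,0,1],[-4.08,-4.08,0,0,0,0,1],[-5.44,-5.44,0,0,0,0,1],[-6.8,-6.8,0,0,0,0,1]]'
python3 -m jog '[[-1.36,-1.36,0,0,0,-1,1],[-1.36,-1.36,0,0,0,-2,1],[-1.36,-1.36,0,0,0,-3,1],[-1.36,-1.36,0,0,0,-4,1],[-1.36,-1.36,0,0,0,-5,1]]'
python3 - <<'E'
from h import *
s=manip.state();print(s["clock"],s["qpos"],s["contact_force"]);print(s["tool_rot"].T@(np.array([.531,-.119,.120])-s["tcp_pos"])/.025)
E
```

```text
clock: 1.6
tcp_pos: [0.2526, 0.3297, 0.2314]
tool_rot: [[-0.974, 0.227, 0.0], [0.227, 0.974, 0.0], [-0.0, 0.0, -1.0]]
contact_force: [0.7, -0.3, -0.1]
grip_width: 0.996
grip_force: 0.0
clock: 2.1
tcp_pos: [0.3796, 0.1252, 0.2316]
tool_rot: [[-0.974, 0.228, 0.001], [0.228, 0.974, 0.0], [-0.001, 0.0, -1.0]]
contact_force: [1.3, 0.4, 0.5]
grip_width: 0.994
grip_force: 0.0
clock: 2.6
tcp_pos: [0.5064, -0.0793, 0.2314]
tool_rot: [[-0.974, 0.228, 0.0], [0.228, 0.974, -0.0], [-0.0, 0.0, -1.0]]
contact_force: [1.1, 1.0, 0.4]
grip_width: 0.999
grip_force: 0.0
clock: 3.1
tcp_pos: [0.531, -0.1182, 0.2312]
tool_rot: [[-0.89, -0.456, -0.0], [-0.456, 0.89, 0.0], [0.0, 0.0, -1.0]]
contact_force: [-0.4, 0.2, 0.3]
grip_width: 1.0
grip_force: 0.0
3.1 [-1.74526407e+01  1.94865141e+01  9.55261384e+01  1.26844582e-03
  6.49971086e+01 -1.34602865e+02] [-0.42954147  0.22358895  0.32853464]
[ 0.0154018  -0.02825309  4.44778426]
```

```bash
python3 -m jog '[[0,0,1.2,0,0,0,1],[0,0,2.4,0,0,0,1],[0,0,3.6,0,0,0,1],[0,0,4.45,0,0,0,1],[0,0,4.45,0,0,0,1]]' 
python3 -m jog '[[0,0,0,0,0,0,0.4],[0,0,0,0,0,0,0.4],[0,0,0,0,0,0,0.4],[0,0,0,0,0,0,0.4],[0,0,0,0,0,0,0.4]]' 30
python3 -m jog '[[0,0,0,0,0,0,0.4],[0,0,0,0,0,0,0.4],[0,0,0,0,0,0,0.4]]' 30
python3 - <<'E'
from h import *
s=manip.state();print({k:s[k] for k in("clock","tcp_pos","contact_force","wrist_torque","grip_width","grip_force")});print(s["tool_rot"].T@s["contact_force"])
t=manip.camera("scene");save(t,"s1.png")
cv2.imwrite("pics/s1c.png",cv2.resize(cv2.imread("pics/s1.png")[185:335,190:390],None,fx=4,fy=4,interpolation=2))
E
```

```text
clock: 3.6
tcp_pos: [0.5296, -0.1176, 0.1176]
tool_rot: [[-0.892, -0.451, -0.005], [-0.451, 0.892, 0.001], [0.003, 0.003, -1.0]]
contact_force: [0.4, 0.4, 1.0]
grip_width: 1.003
grip_force: 0.0
clock: 4.1
tcp_pos: [0.5317, -0.1184, 0.1213]
tool_rot: [[-0.892, -0.451, 0.002], [-0.451, 0.892, -0.001], [-0.002, -0.002, -1.0]]
contact_force: [-0.7, -0.5, 7.1]
grip_width: 0.46
grip_force: 29.9
clock: 4.4
tcp_pos: [0.5317, -0.1184, 0.1213]
tool_rot: [[-0.892, -0.451, 0.002], [-0.451, 0.892, -0.001], [-0.002, -0.002, -1.0]]
contact_force: [-1.1, -0.2, 6.4]
grip_width: 0.456
grip_force: 29.9
{'clock': 4.4, 'tcp_pos': array([ 0.53173643, -0.11837861,  0.12132958]), 'contact_force': array([-1.08278277, -0.17795173,  6.43655774]), 'wrist_torque': array([-0.11527945,  0.16434371, -0.0337831 ]), 'grip_width': 0.4560135483005444, 'grip_force': 29.939944446086884}
[ 1.03666149  0.3190719  -6.43870228]
```

View pics/s1c.png

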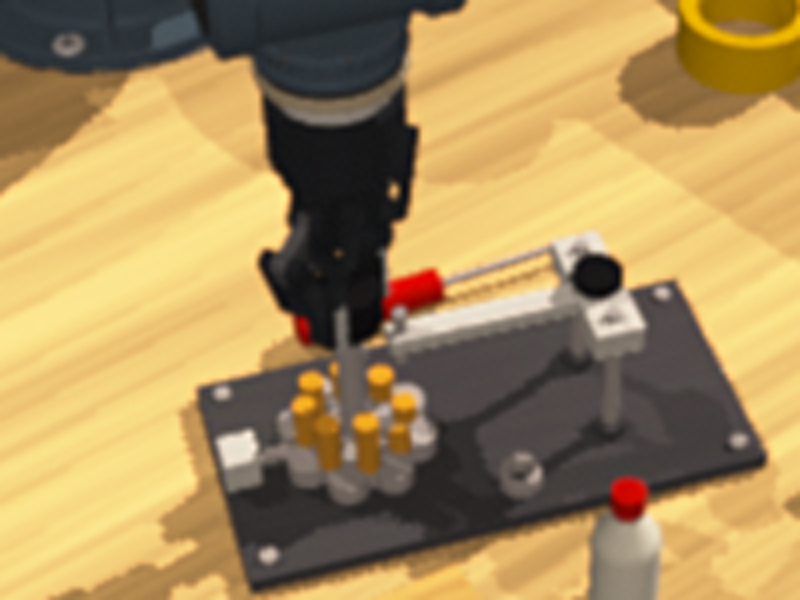

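```bash
cat > th.py <<'E'
from fit import *
def theta():
    pic=manip.camera("scene");p=np.load("p.npy")
    h=cv2.cvtColor(pic["color"],cv2.COLOR_RGB2HSV)[240:320,240:320]
    m=((h[...,0]>=8)&(h[...,0]<=25)&(h[...,1]>190)&(h[...,2]>60)).astype(np.uint8)
    u=proj(pic,W(p,(0,-.075,.045)))-240
    yy,xx=np.mgrid[:80,:80];m[(abs(xx-u[0])>14)|(abs(yy-u[1])>17)]=0
    best=[];c=np.linspace(0,2*np.pi,16)
    for th in range(0,360,3):
        im=np.zeros((80,80),np.uint8)
        for i in range(8):
            a=np.pi/2+np.radians(45*i-th);x,y=.03*np.cos(a),-.075+.03*np.sin(a)
            q=np.array([proj(pic,W(p,(x+.0075*np.cos(k),y+.0075*np.sin(k),z))) for k in c for z in(.033,.04+.004*i)])-240
            cv2.fillConvexPoly(im,cv2.convexHull(np.round(q).astype(np.int32)),1)
        for dx in range(-2,3):
            for dy in range(-2,3):
                j=np.roll(im,(dy,dx),(0,1));best.append(((j&m).sum()/(j|m).sum(),th,dx,dy))
    best.sort(reverse=True);o=[];seen=[]
    for b in best:
        if all(abs((b[1]-s+180)%360-180)>10 for s in seen): seen.append(b[1]);o.append((round(float(b[0]),2),)+b[1:])
        if len(o)==3:break
    s=manip.state();print(m.sum(),o,"t",round(s["clock"],2),"j6",s["qpos"][5].round(1),"tz",s["wrist_torque"].round(3),"F",s["contact_force"].round(1))
if __name__=="__main__":theta()
E
python3 th.py
python3 -m jog '[[0,0,0,0,0,1,0.4],[0,0,0,0,0,2,0.4],[0,0,0,0,0,2.5,0.4]]' >/dev/null; python3 th.py
```

```text
294 [(0.55, 3, 0, -1), (0.52, 48, 0, 0), (0.51, 318, 0, -1)] t 4.5 j6 -134.3 tz [-0.061  0.184 -0.025] F [-0.8 -0.7  6.1]
295 [(0.55, 3, 0, -1), (0.52, 48, 0, 0), (0.51, 315, 0, -1)] t 4.85 j6 -113.8 tz [-0.59   0.009 -0.021] F [-0.5 -3.8  6.3]
```

```bash
python3 - <<'E'
from fit import *
s,t=pickle.load(open("st.pkl","rb"));p=np.load("p.npy")
def draw(th,only):
    k=14;x0,y0=258,258
    im=cv2.resize(cv2.cvtColor(s["color"],cv2.COLOR_RGB2BGR)[y0:y0+46,x0:x0+42],(42*9,46*9),interpolation=0)
    if th is None:return im
    for i in only:
        a=np.pi/2+np.radians(45*i-th);x,y=.03*np.cos(a),-.075+.03*np.sin(a)
        for z in (.03,.04+.004*i):
            q=np.array([proj(s,W(p,(x+.0075*np.cos(c),y+.0075*np.sin(c),z))) for c in np.linspace(0,6.28,24)])
            cv2.polylines(im,[((q-[x0,y0]+.5)*9).astype(np.int32)],True,(255,255,0) if z>.03 else (255,0,255),1)
    return im
cv2.imwrite("pics/z.png",cv2.resize(np.hstack([draw(0,range(8)),draw(45,range(8))]),None,fx=1.05,fy=1.05))
E
```

```text
(no output)
```

View pics/z.png

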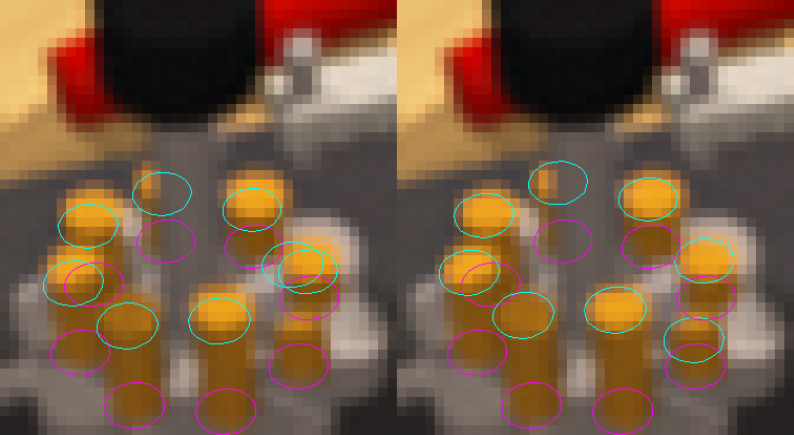

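```bash
cat > th.py <<'E'
from fit import *
import sys
def theta(pic=None):
    pic=pic or manip.camera("scene");p=np.load("p.npy")
    I=pic["color"].astype(float);D=np.clip(I[...,0]-I[...,2],0,170)[240:320,240:320]
    u=proj(pic,W(p,(0,-.075,.048)))-240
    yy,xx=np.mgrid[:80,:80];w=((abs(xx-u[0])<15)&(yy>u[1]-13)&(yy<u[1]+16)).astype(float)
    best=[];c=np.linspace(0,2*np.pi,20);cam=np.array(pic["world_from_camera"])[:2,3];F=4
    def px(x,y,r,z):return ((np.array([proj(pic,W(p,(x+r*np.cos(k),y+r*np.sin(k),z))) for k in c])-240+.5)*F).astype(np.int32)
    stem=cv2.convexHull(np.r_[px(0,-.075,.009,.03),px(0,-.075,.009,.12)])
    for th in range(0,360,5):
        im=np.zeros((80*F,80*F),np.float32);it=[]
        for i in range(8):
            a=np.pi/2+np.radians(45*i-th);x,y=.03*np.cos(a),-.075+.03*np.sin(a)
            it.append((np.hypot(*(W(p,(x,y,0))[:2]-cam)),x,y,.04+.004*i))
        it.append((np.hypot(*(W(p,(0,-.075,0))[:2]-cam)),None,0,0))
        for d,x,y,h in sorted(it,key=lambda q:-q[0]):
            if x is None: cv2.fillConvexPoly(im,stem,0);continue
            t=px(x,y,.0075,h);cv2.fillConvexPoly(im,cv2.convexHull(np.r_[px(x,y,.0075,.032),t]),100);cv2.fillConvexPoly(im,t,170)
        im=cv2.resize(im,(80,80),interpolation=cv2.INTER_AREA)
        for dx in np.arange(-1.5,1.6,.5):
            for dy in np.arange(-2,1.1,.5):
                j=cv2.warpAffine(im,np.float32([[1,0,dx],[0,1,dy]]),(80,80));best.append(((w*(j-D)**2).sum()/w.sum(),th,dx,dy))
    best.sort();o=[];seen=[]
    for b in best:
        if all(abs((b[1]-s+180)%360-180)>12 for s in seen): seen.append(b[1]);o.append((round(float(b[0])),b[1],float(b[2]),float(b[3])))
        if len(o)==4:break
    s=manip.state();print(o,"t",round(s["clock"],2),"j6",s["qpos"][5].round(1),"tz",s["wrist_torque"].round(3),"F",s["contact_force"].round(1))
if __name__=="__main__":theta()
E
python3 -c "
from th import *
theta(pickle.load(open('st.pkl','rb'))[0])"; python3 th.py
python3 -m jog '[[0,0,0,0,0,1,0.4],[0,0,0,0,0,2,0.4],[0,0,0,0,0,2,0.4]]' >/dev/null; python3 th.py
```

```text
[(378, 45, 0.5, -0.5), (654, 0, 0.5, -1.5), (1563, 90, 0.5, 0.5), (1815, 315, 0.5, -1.5)] t 4.85 j6 -113.8 tz [-0.59   0.009 -0.021] F [-0.5 -3.8  6.3]
[(434, 45, 0.5, -0.5), (764, 0, 0.5, -1.5), (1635, 90, 0.5, 0.5), (1925, 315, 0.5, -1.5)] t 4.9 j6 -114.1 tz [-0.65   0.035  0.059] F [-0.7 -4.2  6.2]
[(434, 45, 0.5, -0.5), (766, 0, 0.5, -1.5), (1635, 90, 0.5, 0.5), (1930, 315, 0.5, -1.5)] t 5.25 j6 -98.2 tz [-1.132  0.103  0.004] F [-0.7 -6.7  4.9]
```

```bash
python3 -m jog '[[0,0,0,0,0,1,0.4],[0,0,0,0,0,2,0.4],[0,0,0,0,0,2,0.4]]' >/dev/null; python3 th.py
python3 -m jog '[[0,0,0,0,0,1,0.4],[0,0,0,0,0,2,0.4],[0,0,0,0,0,2,0.4]]' >/dev/null; python3 th.py
```

```text
[(437, 45, 0.5, -0.5), (769, 0, 0.5, -1.5), (1638, 90, 0.5, 0.5), (1936, 315, 0.5, -1.5)] t 5.6 j6 -82.2 tz [-1.605  0.303 -0.005] F [-2.5 -8.6  5.8]
[(475, 55, 0.5, -0.5), (818, 10, 0.5, -1.5), (1669, 100, 0.5, 0.5), (1804, 325, 0.5, -2.0)] t 5.95 j6 -66.2 tz [-2.006  0.533  0.14 ] F [ -3.  -12.1   5.9]
```

```bash
python3 -m jog '[[0,0,0,0,0,1,0.4],[0,0,0,0,0,2,0.4],[0,0,0,0,0,2,0.4]]' >/dev/null; python3 th.py
```

```text
[(474, 70, 0.5, -0.5), (1309, 25, 0.5, -1.5), (1637, 115, 0.5, 0.5), (1935, 340, 0.5, -1.5)] t 6.3 j6 -50.2 tz [-2.352  0.968  0.03 ] F [ -5.1 -13.6   5.4]
```

```bash
python3 -m jog '[[0,0,0,0,0,0,0.4],[0,0,0,0,0,0,0.4]]'; python3 th.py; python3 - <<'E'
from h import *
s=manip.state();print(s["tool_rot"].T@np.array([-.0007,-.002,0])/.025)
E
```

```text
clock: 6.5
tcp_pos: [0.5313, -0.1202, 0.1213]
tool_rot: [[-0.543, 0.84, 0.001], [0.84, 0.543, -0.004], [-0.004, -0.001, -1.0]]
contact_force: [-5.0, -14.0, 6.5]
grip_width: 0.458
grip_force: 30.3
[(475, 70, 0.5, -0.5), (1312, 25, 0.5, -1.5), (1636, 115, 0.5, 0.5), (1940, 340, 0.5, -1.5)] t 6.55 j6 -50.3 tz [-2.358  0.947  0.022] F [ -5.3 -15.3   6. ]
[-0.05201041 -0.06692423  0.00025482]
```

```bash
python3 -m jog '[[-0.05,-0.07,0,0,0,0.3,0.4],[-0.05,-0.07,0,0,0,0.5,0.4],[-0.05,-0.07,0,0,0,0.5,0.4]]' >/dev/null; python3 th.py
```

```text
[(470, 90, 0.5, -0.5), (1213, 135, 0.5, 0.5), (1454, 45, 0.5, -1.5), (1869, 0, 0.5, -1.5)] t 6.9 j6 -46.5 tz [-0.425  0.209 -0.024] F [-1.  -2.7  6.3]
```

```bash
python3 -m jog '[[0,0,0,0,0,1,0.4],[0,0,0,0,0,2,0.4],[0,0,0,0,0,3,0.4],[0,0,0,0,0,4,0.4],[0,0,0,0,0,4,0.4]]' >/dev/null; python3 th.py
python3 -m jog '[[0,0,0,0,0,0.8,0.4],[0,0,0,0,0,1,0.4],[0,0,0,0,0,1,0.4]]' >/dev/null; python3 th.py
```

```text
[(517, 105, 0.5, -0.5), (831, 150, 0.5, 0.5), (1419, 60, 0.5, -1.5), (1909, 195, 0.5, 0.5)] t 7.45 j6 -14.4 tz [-0.686  1.016  0.062] F [-6.  -4.1  9. ]
[(574, 115, 0.5, -0.5), (737, 160, 0.5, 0.5), (1455, 70, 0.5, -1.5), (2077, 205, 0.5, 0.5)] t 7.8 j6 -6.5 tz [-0.627  1.194 -0.017] F [-6.2 -3.5 10.7]
```

```bash
python3 -m jog '[[0,0,0,0,0,0.4,0.4],[0,0,0,0,0,0.5,0.4],[0,0,0,0,0,0.5,0.4]]' >/dev/null; python3 th.py
```

```text
[(573, 125, 0.5, -0.5), (768, 170, 0.5, 0.5), (1604, 80, 0.5, -1.5), (2381, 220, 0.5, 0.5)] t 8.15 j6 -2.5 tz [-0.705  1.266 -0.016] F [-7.8 -4.2  9.8]
```

```bash
python3 -m jog '[[0,0,0,0,0,0,0.4],[0,0,0,0,0,0,0.4],[0,0,0,0,0,0,0.4]]' >/dev/null; python3 th.py
```

```text
[(504, 135, 0.5, -0.5), (975, 180, 0.5, 0.5), (1314, 90, 0.5, -1.5), (2585, 45, 0.5, -1.5)] t 8.5 j6 -2.5 tz [-0.645  1.274 -0.018] F [-6.7 -4.  10.5]
```

```bash
python3 -m jog '[[0,0,0,0,0,0,0.9],[0,0,0,0,0,0,0.9],[0,0,0,0,0,0,0.9],[0,0,-0.5,0,0,0,0.9],[0,0,-1.5,0,0,0,0.9]]'; python3 -m jog '[[0,0,-1.5,0,0,0,0.9],[0,0,-3,0,0,0,0.9],[0,0,-3,0,0,0,0.9]]'; python3 th.py
python3 - <<'E'
from h import *
t=manip.camera("top")
import pickle
s=manip.camera("scene");save(s,"s2.png")
cv2.imwrite("pics/s2c.png",cv2.resize(s["color"][185:335,220:380,::-1],None,fx=4,fy=4,interpolation=2))
s=manip.state();print(s["tool_rot"].T@(np.array([.578,.0225,.125])-s["tcp_pos"])/.025)
E
```

```text
clock: 9.0
tcp_pos: [0.5295, -0.1198, 0.1573]
tool_rot: [[0.262, 0.965, -0.003], [0.965, -0.262, 0.001], [0.0, -0.003, -1.0]]
contact_force: [0.7, 0.7, 0.5]
grip_width: 0.901
grip_force: 0.0
clock: 9.3
tcp_pos: [0.5323, -0.1206, 0.2383]
tool_rot: [[0.261, 0.965, 0.008], [0.965, -0.261, -0.003], [-0.0, 0.009, -1.0]]
contact_force: [-0.1, 0.4, 0.4]
grip_width: 0.901
grip_force: 0.0
[(495, 135, 0.5, -0.5), (966, 180, 0.5, 0.5), (1297, 90, 0.5, -1.5), (2561, 45, 0.5, -1.5)] t 9.35 j6 -2.5 tz [-0.01   0.004 -0.045] F [0.3 0.4 0.1]
[6.00112648 0.3664145  4.29635768]
```

View pics/s2c.png

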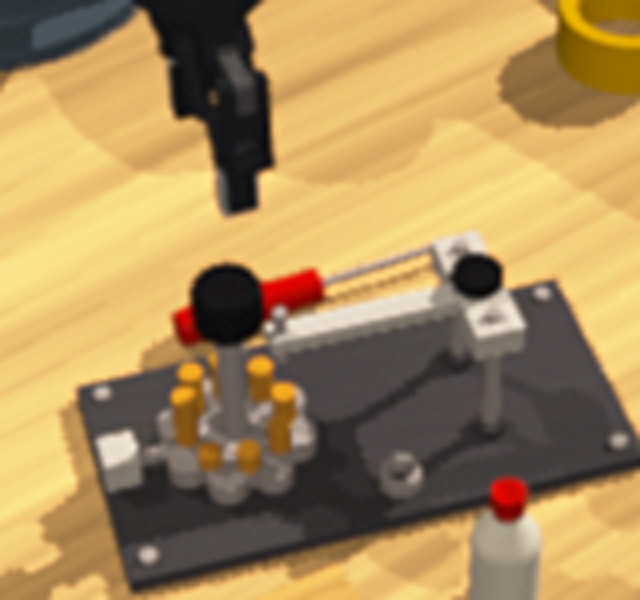

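```bash
python3 -m jog '[[1.8,0.12,0,0,0,0,0],[3.6,0.24,0,0,0,0,0],[5.2,0.32,0,0,0,0,0],[6,0.37,0,0,0,0,0],[6,0.37,0,0,0,0,0]]' 30 >/dev/null
python3 -m jog '[[0,0,0,0,0,-1,0],[0,0,0,0,0,-2,0],[0,0,0,0,0,-3,0],[0,0,0,0,0,-4,0],[0,0,0,0,0,-5,0]]'>/dev/null
python3 -m jog '[[0,0,0,0,0,-1,0],[0,0,0,0,0,-2,0],[0,0,0,0,0,-3,0],[0,0,0,0,0,-4,0],[0,0,0,0,0,-5,0]]'>/dev/null
python3 -m jog '[[0,0,0,0,0,-0.8,0],[0,0,1.2,0,0,-0.8,0],[0,0,2.4,0,0,-0.8,0],[0,0,3.2,0,0,-0.8,0],[0,0,3.2,0,0,-0.8,0]]'
python3 - <<'E'
from h import *
s=manip.state();print(s["tool_rot"].T@(np.array([.578,.0225,.125])-s["tcp_pos"])/.025,s["contact_force"],s["clock"])
E
```

```text
clock: 11.45
tcp_pos: [0.5762, 0.0214, 0.1492]
tool_rot: [[-0.947, 0.322, -0.007], [0.322, 0.947, 0.0], [0.006, -0.002, -1.0]]
contact_force: [-0.6, -0.5, 0.2]
grip_width: -0.003
grip_force: 0.0
[-0.05887763  0.06496823  0.96772302] [-0.59943495 -0.47102677  0.22239527] 11.45
```

```bash
python3 -m jog '[[-0.03,0.06,0.5,0,0,0,0],[-0.03,0.06,0.9,0,0,0,0],[-0.03,0.06,1.05,0,0,0,0],[-0.03,0.06,1.05,0,0,0,0]]'
python3 -m jog '[[0,0,0.1,0,0,0,0],[0,0,0.2,0,0,0,0],[0,0,0.3,0,0,0,0],[0,0,0.4,0,0,0,0],[0,0,0.4,0,0,0,0]]'
```

```text
clock: 11.85
tcp_pos: [0.5795, 0.0234, 0.126]
tool_rot: [[-0.947, 0.322, -0.001], [0.322, 0.947, -0.0], [0.001, -0.0, -1.0]]
contact_force: [0.3, 0.6, -0.1]
grip_width: -0.003
grip_force: 0.0
clock: 12.35
tcp_pos: [0.5796, 0.0235, 0.1161]
tool_rot: [[-0.947, 0.322, 0.0], [0.322, 0.947, -0.0], [-0.0, 0.0, -1.0]]
contact_force: [0.4, 0.4, -0.0]
grip_width: 0.001
grip_force: 0.0
```

```bash
for i in 1; do python3 -m jog '[[0,0,0.08,0,0,0,0],[0,0,0.16,0,0,0,0],[0,0,0.16,0,0,0,0]]'|egrep 'clock|tcp|force'; python3 -m jog '[[0,0,0.08,0,0,0,0],[0,0,0.16,0,0,0,0],[0,0,0.16,0,0,0,0]]'|egrep 'clock|tcp|force'; done
python3 - <<'E'
from h import *
s=manip.camera("scene")
cv2.imwrite("pics/s3c.png",cv2.resize(s["color"][185:335,260:380,::-1],None,fx=4,fy=4,interpolation=2))
E
```

```text
clock: 12.65
tcp_pos: [0.5796, 0.0235, 0.1121]
contact_force: [0.2, 0.0, 1.0]
grip_force: 0.3
clock: 12.95
tcp_pos: [0.5796, 0.0234, 0.108]
contact_force: [0.1, 0.7, 0.3]
grip_force: 0.2
```

View pics/s3c.png

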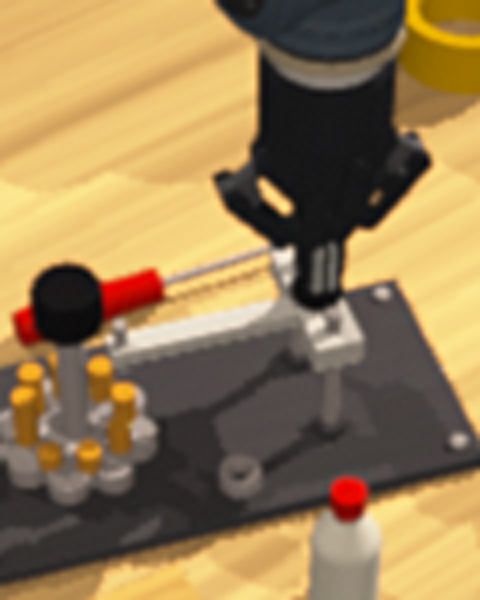

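```bash
for i in 1; do python3 -m jog '[[0,0,0.08,0,0,0,0],[0,0,0.16,0,0,0,0],[0,0,0.24,0,0,0,0]]'|egrep 'clock|tcp|force';  python3 -m jog '[[0,0,0.04,0,0,0,0],[0,0,0.08,0,0,0,0]]'|egrep 'clock|tcp|force'; done
```

```text
clock: 13.3
tcp_pos: [0.5795, 0.0235, 0.1022]
contact_force: [-1.9, -0.2, 4.5]
grip_force: 2.0
clock: 13.5
tcp_pos: [0.5796, 0.0235, 0.1002]
contact_force: [-1.8, -0.4, 4.2]
grip_force: 1.9
```

```bash
python3 -m jog '[[0,0,0.04,0,0,0,0],[0,0,0.08,0,0,0,0]]'|egrep 'clock|tcp|force'; python3 -m jog '[[0,0,0.04,0,0,0,0],[0,0,0.08,0,0,0,0]]'|egrep 'clock|tcp|force'
python3 - <<'E'
from h import *
s=manip.camera("scene")
cv2.imwrite("pics/s4c.png",cv2.resize(s["color"][235:310,270:370,::-1],None,fx=7,fy=7,interpolation=2))
E
```

```text
clock: 13.7
tcp_pos: [0.5795, 0.0235, 0.0982]
contact_force: [-1.4, -0.5, 3.8]
grip_force: 1.9
clock: 13.9
tcp_pos: [0.5795, 0.0234, 0.0962]
contact_force: [-2.2, 0.6, 3.5]
grip_force: 1.9
```

View pics/s4c.png

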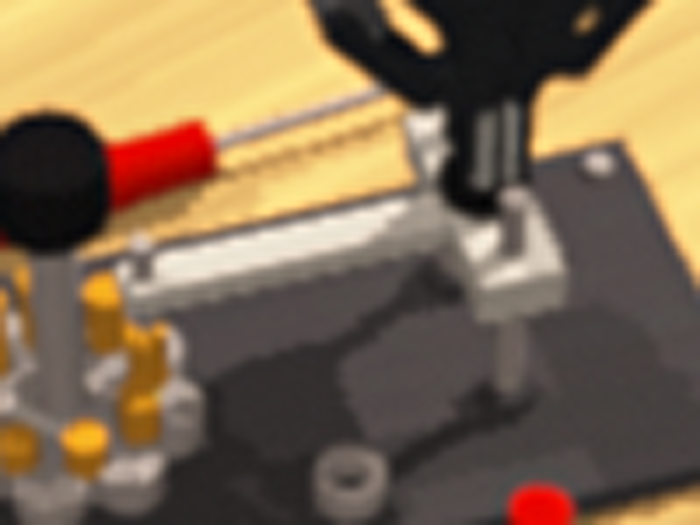

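```bash
python3 -m jog '[[0,0,0.04,0,0,0,0],[0,0,0.04,0,0,0,0]]'|egrep 'tcp|force'; python3 -m jog '[[0,0,0.04,0,0,0,0],[0,0,0.04,0,0,0,0]]'|egrep 'tcp|force'
```

```text
tcp_pos: [0.5796, 0.0235, 0.0951]
contact_force: [-1.5, 0.4, 0.4]
grip_force: 0.4
tcp_pos: [0.5796, 0.0234, 0.0942]
contact_force: [-1.0, 0.1, 2.7]
grip_force: 0.7
```

```bash
python3 -m jog '[[0,0,0.04,0,0,0,0],[0,0,0.04,0,0,0,0]]'|egrep 'tcp|force'
```

```text
tcp_pos: [0.5796, 0.0235, 0.0932]
contact_force: [-1.6, 0.4, 2.1]
grip_force: 0.9
```

```bash
python3 -m jog '[[0,0,0.04,0,0,0,0],[0,0,0.04,0,0,0,0]]'|egrep 'tcp|force'
```

```text
tcp_pos: [0.5796, 0.0235, 0.0922]
contact_force: [-2.0, 0.9, 3.1]
grip_force: 1.4
```

```bash
python3 -m jog '[[0,0,0.04,0,0,0,0],[0,0,0.04,0,0,0,0]]'|egrep 'tcp|force'
```

```text
tcp_pos: [0.5797, 0.0235, 0.0917]
contact_force: [-3.9, 0.4, 7.8]
grip_force: 4.0
```

```bash
python3 -m jog '[[0,0,0.04,0,0,0,0],[0,0,0.04,0,0,0,0]]'|egrep 'tcp|force'
```

```text
tcp_pos: [0.5797, 0.0235, 0.0913]
contact_force: [-6.7, 0.2, 14.4]
grip_force: 7.2
```

```bash
python3 -m jog '[[0,0,0,0,0,0,0],[0,0,-0.1,0,0,0,0],[0,0,-0.4,0,0,0,0],[0,0,-1.2,0,0,0,0],[0,0,-2.4,0,0,0,0]]'|egrep 'tcp|force';python3 -m jog '[[0,0,-1.5,0,0,0,0],[0,0,-3,0,0,0,0],[0,0,-3,0,0,0,0]]'|egrep 'tcp|force'; python3 th.py
python3 - <<'E'
from cyl import *
s=manip.camera("scene");t=manip.camera("top")
p=np.load("p.npy");c=W(p,(0,.075,0))[:2]
b=blob(s,proj(s,(c[0],c[1],.09)),9);print(b)
for h in (.118,.1,.095,.092,.088):print(h,hullbox(s,[.578,.0225],.016,h-.01,h).round(1))
cv2.imwrite("pics/s5c.png",cv2.resize(s["color"][235:315,250:370,::-1],None,fx=6,fy=6,interpolation=2))
E
```

```text
tcp_pos: [0.5788, 0.0235, 0.1499]
contact_force: [0.5, -0.9, 0.6]
grip_force: 0.0
tcp_pos: [0.5818, 0.0234, 0.2306]
contact_force: [1.3, -1.2, 0.3]
grip_force: 0.0
[(658, 135, 0.5, -0.5), (1130, 180, 0.5, 0.5), (1496, 90, 0.5, -1.5), (2609, 45, 0.5, -1.5)] t 16.0 j6 -73.5 tz [-0.017  0.008 -0.044] F [ 0.2  0.3 -0.7]
[332.5 256.5 344.5 266.5]
0.118 [331.4 247.3 345.1 259.9]
0.1 [331.2 252.8 344.8 265.3]
0.095 [331.2 254.2 344.8 266.8]
0.092 [331.2 255.1 344.7 267.7]
0.088 [331.2 256.3 344.7 268.8]
```

View pics/s5c.png

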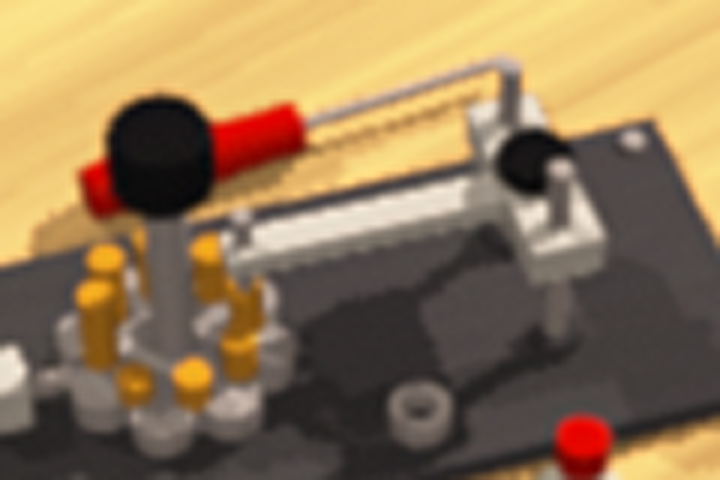

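```bash
python3 -c "
from plant import manip
print(manip.close_job())"
```

```text
the job is handed in; nothing more can be done
None
```

The turret clicked forward two seats to the fourth post, and I pressed the carriage down until the foot met it (about 14 N). I then let go, moved clear and handed the job in at about 16 s.

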